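Move the plug-in board from the parking cradle to the transformer's dovetail

ROBOT

A 6-joint arm with a two-finger parallel gripper is mounted at the origin on the work surface. World frame = base frame: x ahead of the robot, y to its left, z up, the work surface at z = 0. Lengths are in mm, angles in rad, forces in N, time in s.
With the tool pointing down it reaches from about 275 to 750 mm from the base axis. Payload 10.2 kg.
Tool frame: the origin (TCP) lies midway between the tips of the shut fingers; the grasp point (between the pads) lies 19 mm behind it; z points along the fingers, y is the direction in which the jaws open and shut (so a half turn about z gives the same grasp; the last joint's range is limited). The gripper opens to 85 mm and grips with 20 to 120 N. Pads are 22 mm wide; open, the fingers measure 114 mm over their backs; the gripper's body (76 mm by 85 mm) begins 54 mm behind the grasp point. The pads swing forward as they close: fully open they stand 13 mm farther back than shut.
Start: joints at [1.012, 0.313, 1.498, -0, 1.331, -0.223], TCP at [173.013, 495.679, 231.294] pointing down, gripper open.
Joint ranges: [-2.94, 2.94], [-0.97, 2.17], [0.19, 2.56], [-1.23, 4.37], [0.02, 3.11], [-2.88, 2.88]. Speed limits (rad/s): [2.39, 2.39, 3.01, 3.14, 3.14, 3.14].

INTERFACE

Orientations are given as a unit quaternion [w, x, y, z].
In Python, from rig import sense, optics, ctrl gives the robot as it stands.
- The arm moves only by the tool play_rows, never from a script. Its argument "plan" is a list of rows, each a list of 7 numbers: the shift along the world's x, y, z in mm, then the turn, a rotation vector about the world's x, y, z in rad, then the opening, from -1 (shut) to 1 (fully open), so that 0 is half open. A call has 1 to 5 rows; each row shifts and turns the pose as measured when the row begins; what a row does not reach is not made up. A row lasts 1/12 s, in which the tool goes at most 41.7 mm and 7.16 degrees, less where a joint would pass 70% of its speed; a pose out of reach is approached as far as the arm can. A call is refused whole if a number of a shift passes 41.7 or a number of a turn 0.125, either way. A call with a gripper value outside its range is refused whole. The fingers move at their own pace and stop on an object; "grip_force" is the grip in N (left out, the last holds). Time passes only in rows, so rows that do not move let the fingers close. It gives the time, the measured TCP pose, the force and the opening at its end, in the units of the state.
- sense(): the state, without advancing time (a new reading comes with each control period).
- optics.capture(name): name is "scene" or "top" or "wrist"; returns a dict with "img" (384x512x3 uint8, blue, green, red), "fx", "fy", "cx", "cy" (pixels), "world_to_cam" (4x4, takes a point from world to camera coordinates). Camera axes: x right, y up, looking along -z (the intrinsics and any distortion apply to the point x, -y, -z); pixel columns grow to the right and rows downward; lengths in mm; the calibration is good to about 2 mm. A picture is of the moment at which its call begins. There is no depth.
- ctrl.finish_job(): hands the job in, once; it reports no verdict.
The state is a dict: "time_s": time; "joints": joint angles; "dq": joint speeds; "tau": joint torques, N m; "eef_pos": TCP position; "ee_rot": TCP orientation; "force": force on the tool from outside, world axes, zero at the start; "wrist_torque": the same for the moment, N m; "grip_width": opening from 0.0 (shut) to 1.0 (fully open).
Only numpy, scipy, OpenCV 4.12 (cv2) and the standard library are available. Lean on these libraries where they do the work, as an engineer would, in place of code of your own. Each camera call takes 0.05 s, during which the arm holds its last target. There are 200 camera calls.

TASK

Press the catch button of the low wooden parking cradle so that the board springs loose, draw the board out of the dovetail by its black handle, and slide it nose first up into the dovetail on the sloping front of the variable transformer until its catch clicks and holds it; then let go. Do not turn the transformer's big knob, and leave the other things on the desk where they are.

Things in the scene. Friction and masses are not known exactly. Their poses are not given: they have to be found in the camera images.
- board: silver dovetail plate 80 long (x), 60 wide at the underside and 50 at the top (y), 10 mm thick, 140 g; its underside and edges slide easily. Black handle block 34 (x) x 16 (y) mm stands on it from z = 10 to 48 mm, centre x = -5, y = 0. Nose at x = +40; behind its 10 mm nose bar a window (x 12 to 30, 24 wide) where the catch tongue locks. Origin: centre of underside. Starts locked in the cradle
- cradle: fixed flat wooden block, x -30 to 78, y -52 to 84, 30 mm high, with an aluminium dovetail slot on top. Origin: on the slot floor at the mouth's centre, 30 mm above the desk; x = sliding-in direction (level), z up. Lips x -4 (flared to 12) to 62, out to y +-44, tops 13.5 mm over the floor, 1.5 mm play each side. The board is clear of the lips and can be lifted once its origin is at x = -48 or less
- cradle_home (a point): where the board's origin is when locked in the cradle: cradle x = 22, y = 0, z = 0 mm, board axes parallel to the cradle's; its tail then sticks 18 mm out of the mouth
- cradle_button (a point): top centre of the cradle's catch button, a black disc 20 mm across beside the slot (cradle x = 47, y = 62, z = 24 mm); goes straight down. While it is pressed fully an ejector gently pushes the board about 16 mm out (-x), past the catch, in about half a second; after that the button may be let go
- cradle_catch (a joint): travel of the cradle's catch and button in m: 0 up (sprung), 0.009 pressed fully down; the board is free beyond 0.006; full press takes 5 to 8 N
- panel: sloping front of the transformer housing, with slot, lips, catch and ejector just as on the cradle. Origin: on the slot floor at the mouth's centre, 60 mm above the desk. x = sliding-in direction, rising 25 degrees from level, away from the robot; y across, level; z square out of the slope. The slope spans x -30 to 78, y -83 to 107 mm; its catch button is at x = 47, y = 62, z = 24 mm
- panel_home (a point): where the board's origin must end: panel x = 22, y = 0, z = 0 mm, axes parallel to the panel's. On the way in the nose rides over the sprung tongue (from board x about -2 mm) and meets the ejector (from about 6 mm); push with 6 to 20 N to the stop at x = 25, where the tongue snaps up; then the ejector holds the board back on the tongue at x = 22. If not clicked it is pushed out again
- panel_catch (a joint): travel of the panel's catch in m: 0 sprung up (clicked, or slot empty), up to 0.009 while pushed down by the board's nose or by its button (20 mm disc at panel x = 47, y = 62, z = 24 mm)
- variac: grey housing of the variable transformer, fixed; origin on the desk below the panel's origin; x away from the panel's mouth, z up. Behind the slope a flat-topped box 105 mm high spans x 68 to 202, y -83 to 107 mm
- knob_mark (a point): end of the white pointer line on the big black knob (100 mm across, 46 mm high, on the housing's flat top, axis at housing x = 137, y = 12 mm; top 153 mm above the desk). It must stay as it is
- offcut: silver board offcut 60 x 40 x 4 mm lying loose; origin centre of underside; leave alone
- connector: blue connector block 60 x 20 x 20 mm, loose; origin centre of underside; leave alone
- plug: brass banana plug 50 mm long, 14 mm thick, lying loose; leave alone
- standoff: ribbed white porcelain standoff, 34 mm diameter, 46 mm tall, standing loose; leave alone
- insulator: white porcelain foot insulator, 48 mm diameter, 40 mm tall, standing loose; leave alone
- jar: jar 60 mm diameter, 70 mm tall, standing loose; leave alone
- driver: screwdriver lying loose; leave alone

How it is judged:
By the outcome, as a careful person would: the job done as asked, in the order asked, and still so for the second after the job is handed in, with the robot touching nothing.
It also fails if it takes over 51 s, if anything falls off the work surface, if the arm or the gripper's body presses on something with over 40 N, if the wrist force passes 120 N, or if a joint passes its speed limit or range.

## Working session

There is one attempt and no reset: what is moved stays moved. The work goes in short steps, Python scripts to look and compute and a tool call to move; the robot and the scene stay as the last step left them, time stands still between calls to the robot, and variables do not carry over. Pictures are saved under pics/ and viewed, about 8 in all and at most 12, crops included, and the job is handed in when it is done.

Besides the shell and the picture viewer there is one more tool, called after "Request:" in YAML: its name, and indented under it one key for each argument. play_rows: Moves the arm, as the interface text tells. Its arguments: {"type":"object","properties":{"plan":{"type":"array"},"grip_force":{"type":"number"}},"required":["plan"]}

```bash
mkdir -p pics; cat > h.py <<'E'
import numpy as np, cv2
from rig import sense, optics, ctrl
def cap(n,f):
    c=optics.capture(n); cv2.imwrite('pics/'+f+'.png',c['img']); 
    np.savez('pics/'+f+'.npz',**{k:np.array(v) for k,v in c.items()}); return c
def proj(c,p):
    p=np.atleast_2d(p).astype(float); M=np.array(c['world_to_cam'])
    q=p@M[:3,:3].T+M[:3,3]; q=q*[1,-1,-1]
    return np.c_[c['fx']*q[:,0]/q[:,2]+c['cx'],c['fy']*q[:,1]/q[:,2]+c['cy']]
def ray(c,u,v,z):
    M=np.array(c['world_to_cam']);R=M[:3,:3];o=-R.T@M[:3,3]
    d=R.T@np.array([(u-c['cx'])/c['fx'],-(v-c['cy'])/c['fy'],-1.]); return o+d*(z-o[2])/d[2]
E
python3 - <<'E'
from h import *
a=cap('scene','s0');b=cap('top','t0');w=cap('wrist','w0')
print(sense())
for c in(a,b,w):print([k for k in c],c['fx'],c['cx'],c['cy'],np.round(c['world_to_cam'],3).tolist())
cv2.imwrite('pics/t0b.png',cv2.resize(b['img'],(800,600),interpolation=cv2.INTER_CUBIC))
E
```

```text
{'time_s': 0.15, 'joints': array([ 1.01157314e+00,  3.13266583e-01,  1.49824104e+00,  2.88660264e-05,
        1.33101722e+00, -2.23399429e-01]), 'dq': array([ 0.0003707 , -0.00225204, -0.00257044, -0.00014229,  0.00104475,
        0.00084904]), 'tau': array([ 1.76040397e-03, -4.12367499e+01, -2.59801072e+01, -1.20983973e-04,
        3.18455764e-03, -4.44509368e-06]), 'eef_pos': array([172.91266836, 495.50573041, 230.90273696]), 'ee_rot': array([-1.90727528e-04,  1.67127331e-01,  9.85935210e-01, -4.25515188e-04]), 'force': array([-0.29853821, -0.42933772, -0.26676316]), 'wrist_torque': array([-0.02289792, -0.01304507,  0.05229925]), 'grip_width': 1.0003530817901733}
['img', 'fx', 'fy', 'cx', 'cy', 'world_to_cam'] 404.08201448065887 254.98105269876152 191.64816623982273 [[-0.313, 0.95, 0.007, 157.231], [-0.727, -0.245, 0.641, 323.923], [0.61, 0.196, 0.768, -1556.278], [0.0, 0.0, 0.0, 1.0]]
['img', 'fx', 'fy', 'cx', 'cy', 'world_to_cam'] 359.6684894454652 252.09431999052964 186.75373340938452 [[-0.013, -1.0, -0.011, 30.006], [0.987, -0.015, 0.163, -539.563], [-0.163, -0.009, 0.987, -1086.826], [0.0, 0.0, 0.0, 1.0]]
['img', 'fx', 'fy', 'cx', 'cy', 'world_to_cam'] 267.0603445323015 256.6585610529622 193.04025442588699 [[0.328, 0.945, -0.001, -523.772], [-0.896, 0.311, -0.315, 41.662], [-0.298, 0.105, 0.949, -379.036], [0.0, 0.0, 0.0, 1.0]]
```

View pics/t0b.png

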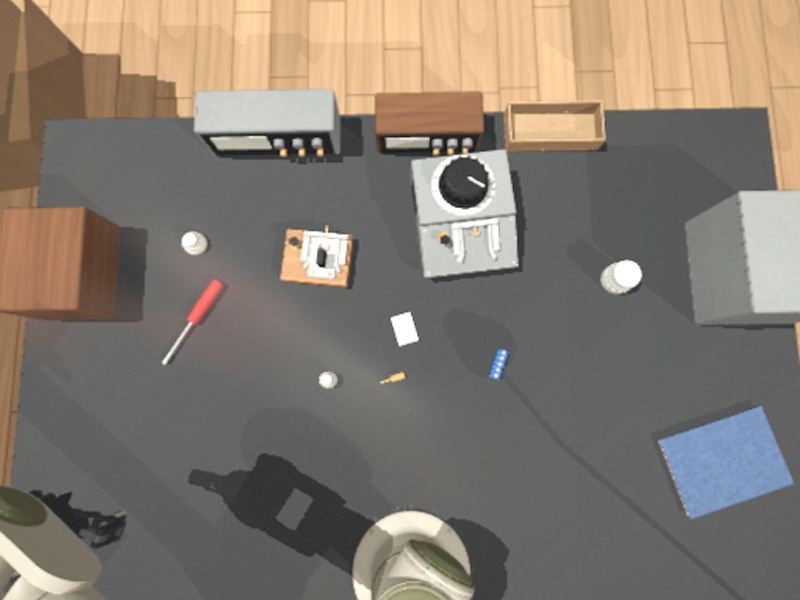

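View pics/s0.png

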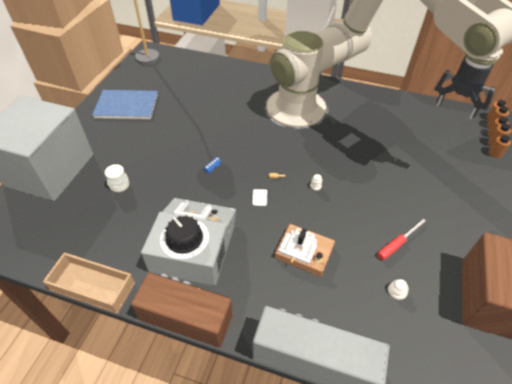

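The top view shows the cradle at (317,257) with its button upper left, and the variac at (467,215), slope towards the robot (800 px scale). The scene view shows the same pair at (305,248) and (190,240). Next I'll zoom both in one composite.

```bash
python3 - <<'E'
from h import *
t=cv2.imread('pics/t0.png');s=cv2.imread('pics/s0.png')
def cr(i,u,v,w,h,k):return cv2.resize(i[v:v+h,u:u+w],(w*k,h*k),interpolation=cv2.INTER_CUBIC)
# each 400x300
A=cr(t,174,140,57,43,7);B=cr(t,258,92,80,90,5);C=cr(s,268,220,72,56,5);D=cr(s,138,190,105,105,4)
print(A.shape,B.shape,C.shape,D.shape)
o=np.zeros((600,800,3),np.uint8)
A=A[:300];
def pt(x,r,c):
    h,w=x.shape[:2];h=min(h,600-r);w=min(w,800-c);o[r:r+h,c:c+w]=x[:h,:w]
B=cr(t,258,92,80,92,3);D=cr(s,138,190,105,105,3)
pt(A,0,0);pt(B,0,400);pt(C,302,0);pt(D,285,400)
cv2.imwrite('pics/c1.png',o)
T=dict(np.load('pics/t0.npz'));S=dict(np.load('pics/s0.npz'))
k=1.5625
for n,u,v,z in [('cr tl',287,229,30),('cr tr',353,233,30),('cr br',347,288,30),('cr bl',281,280,30),('var bl',423,277,47),('var br',519,268,47),('ridge l',418,222,105),('ridge r',515,212,105),('back l',412,158,105),('back r',507,151,105)]:
  print(n,ray(T,u/k,v/k,z).round(0))
E
```

```text
(301, 399, 3) (450, 400, 3) (280, 360, 3) (420, 420, 3)
cr tl [678. 243.  30.]
cr tr [667. 106.  30.]
cr br [552. 118.  30.]
cr bl [570. 254.  30.]
var bl [569. -37.  47.]
var br [ 584. -231.   47.]
ridge l [667. -27. 105.]
ridge r [ 684. -216.  105.]
back l [798. -17. 105.]
back r [ 809. -206.  105.]
```

View pics/c1.png

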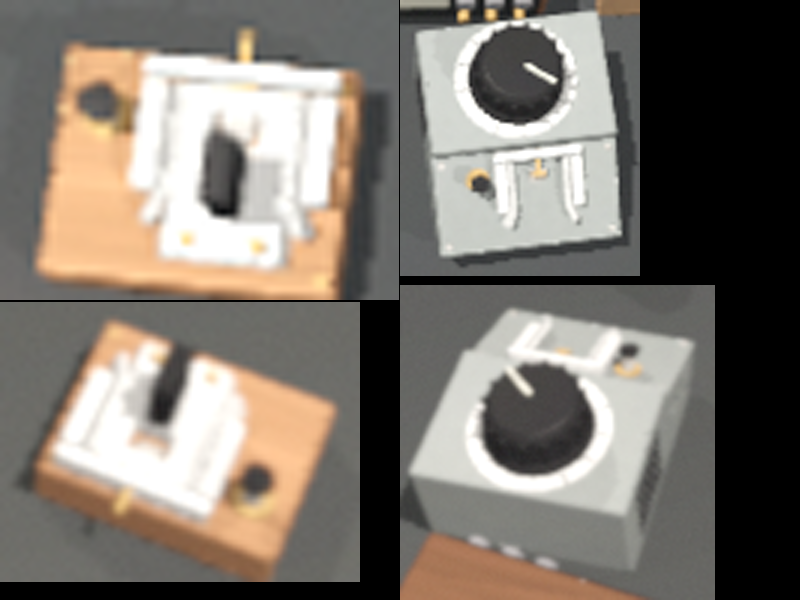

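```bash
cat > fit.py <<'E'
from h import *
from scipy.optimize import least_squares
T=dict(np.load('pics/t0.npz'));S=dict(np.load('pics/s0.npz'))
def A(u,v):return (174+(u-3)/7,140+(v-3)/7)
def B(u,v):return (258+(u-401)/3,92+(v-1)/3)
def C(u,v):return (268+(u-2)/5,220+(v-304)/5)
def D(u,v):return (138+(u-401)/3,190+(v-286)/3)
c25,s25=np.cos(np.radians(25)),np.sin(np.radians(25))
def pan(x,y,z):return [x*c25-z*s25,y,60+x*s25+z*c25]
cr=[(T,A(68,45),(78,84,30)),(T,A(361,74),(78,-52,30)),(T,A(38,275),(-30,84,30)),(T,A(98,99),(47,62,54)),
 (S,C(115,322),(-30,-52,30)),(S,C(335,408),(-30,84,30)),(S,C(40,468),(78,-52,30)),(S,C(257,477),(47,62,54))]
va=[(T,B(442,257),pan(-30,107,0)),(T,B(621,235),pan(-30,-83,0)),(T,B(417,32),(202,107,105)),(T,B(600,12),(202,-83,105)),(T,B(434,154),(68,107,105)),(T,B(617,135),(68,-83,105)),
 (T,B(480,182),pan(47,62,24)),(S,D(628,351),pan(47,62,24)),(S,D(513,310),pan(-30,-83,0)),(S,D(693,344),pan(-30,107,0)),(S,D(414,472),(202,-83,105)),(S,D(633,515),(202,107,105))]
def W(p,q):
    c,s=np.cos(p[2]),np.sin(p[2]);return np.array([p[0]+c*q[0]-s*q[1],p[1]+s*q[0]+c*q[1],q[2]])
def fit(L,x0):
    f=lambda p:np.concatenate([proj(c,W(p,q))[0]-uv for c,uv,q in L])
    r=least_squares(f,x0,loss='soft_l1',x_scale=[1,1,.01]);print(r.x.round(3),np.degrees(r.x[2]).round(2));print(r.fun.reshape(-1,2).round(1).tolist());return r.x
if __name__=='__main__':
    fit(cr,[600,165,.1]);fit(va,[600,-130,.1])
E
python3 fit.py
```

```text
[ 5.92567e+02  1.71460e+02 -1.24000e-01] -7.13
[[-0.1, -0.1], [-0.6, 0.1], [-0.6, -0.5], [-0.5, 0.2], [-0.9, -0.2], [0.0, -0.2], [-0.9, -0.3], [0.1, 0.1]]
[ 6.05934e+02 -1.41544e+02  1.04000e-01] 5.95
[[-0.5, 0.3], [-0.4, 0.6], [-0.7, -0.5], [-0.8, -0.9], [-1.0, 0.4], [0.1, -0.5], [-0.2, 0.9], [0.2, -1.1], [-1.5, -0.5], [0.3, -0.7], [-2.7, 0.1], [-3.1, 0.3]]
```

Request:
play_rows:
  plan:
    - [30,-22,0,0,0,0.02,-1]
    - [30,-22,0,0,0,0.02,-1]
    - [30,-22,0,0,0,0.02,-1]
    - [30,-22,0,0,0,0.02,-1]
    - [30,-22,0,0,0,0.02,-1]
  grip_force: 40

```text
time_s: 0.57
eef_pos: [322.0, 383.7, 229.8]
ee_rot: [-0.001, 0.11, 0.994, -0.001]
force: [0.2, 0.9, -0.4]
grip_width: 0.298
```

Request:
play_rows:
  plan:
    - [30,-22,0,0,0,0.02,-1]
    - [30,-22,0,0,0,0.02,-1]
    - [30,-22,0,0,0,0.02,-1]
    - [30,-22,0,0,0,0.02,-1]
    - [30,-22,0,0,0,0.02,-1]

```text
time_s: 0.98
eef_pos: [477.8, 266.4, 229.2]
ee_rot: [-0.002, 0.057, 0.998, -0.001]
force: [-0.1, 0.8, 0.7]
grip_width: 0.003
```

Request:
play_rows:
  plan:
    - [30,-16,-8,0,0,-0.003,-1]
    - [30,-16,-8,0,0,-0.003,-1]
    - [30,-16,-8,0,0,-0.003,-1]
    - [20,-16,-8,0,0,0,-1]
    - [0,0,0,0,0,0,-1]

```text
time_s: 1.4
eef_pos: [596.8, 192.7, 193.8]
ee_rot: [-0.002, 0.065, 0.998, -0.002]
force: [-0.3, -0.7, -0.5]
grip_width: 0.001
```

```bash
python3 - <<'E'
from h import *
c=cap('wrist','w1');i=c['img'].copy()
s=sense();print(s['eef_pos'],s['ee_rot'])
from fit import W
p=(592.6,171.5,-.124)
i=cv2.resize(i,(768,576))
for q in [(78,84,30),(78,-52,30),(-30,84,30),(-30,-52,30),(47,62,54),(0,0,30),(-18,-25,40),(-18,25,40),(0,8,78),(34,8,78),(0,-8,78),(34,-8,78),(62,44,43.5),(62,-44,43.5)]:
  u,v=proj(c,W(p,q))[0]*1.5;cv2.circle(i,(int(u),int(v)),3,(0,0,255),1)
cv2.imwrite('pics/w1b.png',i)
E
```

```text
[595.69768033 194.04276874 194.50619705] [-0.00240254  0.06440589  0.99792004 -0.00130758]
```

View pics/w1b.png

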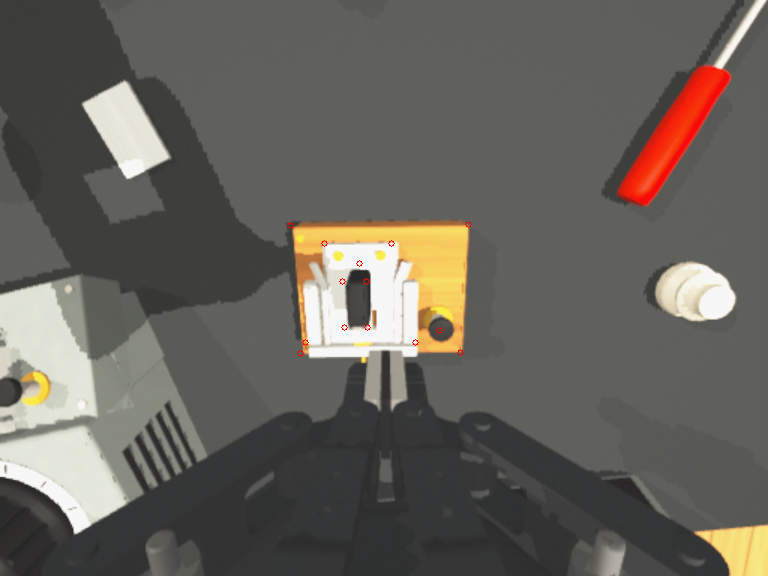

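The wrist view shows the cradle at (380,290), button (440,328) and handle (359,300). The overlay is within about 4 px, so I'll zoom in to refine.

```bash
python3 - <<'E'
from h import *
i=cv2.imread('pics/w1.png')[143:241,190:318]
cv2.imwrite('pics/w1c.png',cv2.resize(i,None,fx=6,fy=6,interpolation=cv2.INTER_CUBIC))
E
```

```text
(no output)
```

View pics/w1c.png

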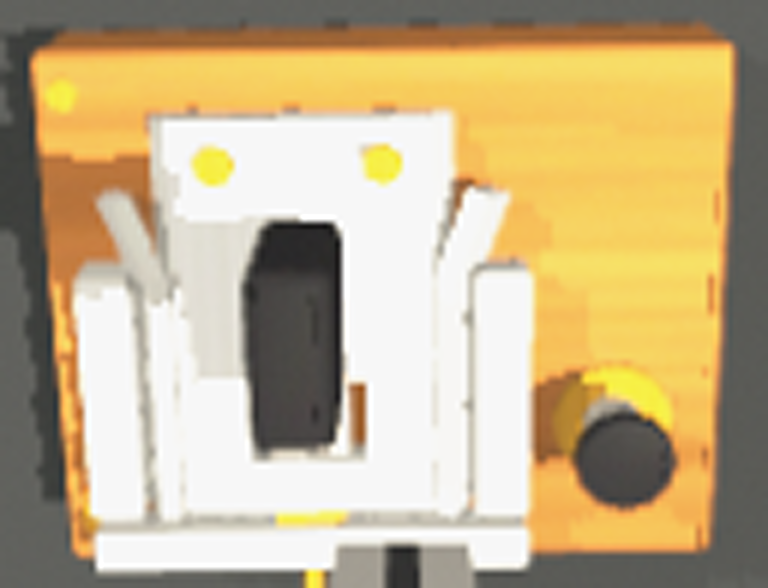

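```bash
cat > fit2.py <<'E'
from fit import *
Wr=dict(np.load('pics/w1.npz'))
def E(u,v):return (190+(u-2.5)/6,143+(v-2.5)/6)
wr=[(Wr,E(*a),b) for a,b in [((33,50),(-30,-52,30)),((735,45),(-30,84,30)),((708,550),(78,84,30)),((77,553),(78,-52,30)),((150,115),(-18,-30,30)),((453,113),(-18,30,30)),
((247,278),(0,-8,78)),((343,278),(0,8,78)),((258,448),(34,-8,78)),((337,445),(34,8,78)),((625,458),(47,62,54))]]
if __name__=='__main__':
    p=fit(wr,[592,171,-.12]);q=fit(wr+cr,[592,171,-.12])
    for n,a in (('btn',(47,62,54)),('handle_ej',(1,0,65)),('out',(-53,0,65))):print(n,W(p,a).round(1),W(q,a).round(1))
E
python3 fit2.py
```

```text
[ 5.92964e+02  1.72783e+02 -1.17000e-01] -6.73
[[-0.5, -0.0], [1.3, -0.4], [1.1, 0.6], [-0.8, 1.0], [-0.2, -0.7], [1.1, -0.9], [-0.8, -1.1], [-1.0, -1.2], [-1.3, 1.6], [0.8, 2.0], [0.9, 1.4]]
[ 5.92902e+02  1.72603e+02 -1.20000e-01] -6.86
[[-0.6, -0.1], [1.2, -0.3], [0.9, 0.7], [-1.0, 0.9], [-0.3, -0.8], [0.9, -0.9], [-1.0, -1.1], [-1.2, -1.2], [-1.5, 1.5], [0.5, 1.9], [0.7, 1.5], [-0.6, -0.1], [-1.0, -0.0], [-1.0, -0.5], [-0.9, 0.2], [-0.7, 0.0], [0.4, -0.1], [-0.4, -0.0], [0.6, 0.2]]
btn [646.9 228.8  54. ] [647.  228.5  54. ]
handle_ej [594.  172.7  65. ] [593.9 172.5  65. ]
out [540.3 179.   65. ] [540.3 178.9  65. ]
```

Request:
play_rows:
  plan:
    - [14,9,-28,0,0,0,-1]
    - [14,9,-28,0,0,0,-1]
    - [14,9,-28,0,0,0,-1]
    - [9,7,-20,0,0,0,-1]
    - [0,0,-5,0,0,0,-1]

```text
time_s: 1.87
eef_pos: [647.1, 231.8, 85.1]
ee_rot: [0.0, 0.064, 0.998, -0.0]
force: [-1.0, -0.6, -0.7]
grip_width: -0.001
```

```bash
python3 - <<'E'
from h import *
s=sense();print(s['eef_pos'],s['ee_rot'],s['force'])
E
```

```text
[647.09599404 231.75501867  85.05843833] [ 3.09643609e-04  6.40020581e-02  9.97949661e-01 -3.37824053e-04] [-0.97225539 -0.64435272 -0.6632216 ]
```

Request:
play_rows:
  plan:
    - [0,-3,-12,0,0,0,-1]
    - [0,0,-10,0,0,0,-1]
    - [0,0,-6,0,0,0,-1]
    - [0,0,-4,0,0,0,-1]
    - [0,0,-3,0,0,0,-1]

```text
time_s: 2.28
eef_pos: [645.0, 230.8, 51.6]
ee_rot: [0.001, 0.062, 0.998, -0.0]
force: [-0.7, -1.0, 4.0]
grip_width: -0.002
```

Request:
play_rows:
  plan:
    - [1,-1,-4,0,0,0,-1]
    - [0,0,-3,0,0,0,-1]
    - [0,0,-3,0,0,0,-1]
    - [0,0,-2,0,0,0,-1]

```text
time_s: 2.62
eef_pos: [646.5, 230.3, 44.3]
ee_rot: [0.003, 0.062, 0.998, 0.0]
force: [-10.2, -1.8, 19.6]
grip_width: 0.004
```

Request:
play_rows:
  plan:
    - [0,0,0,0,0,0,-1]
    - [0,0,0,0,0,0,-1]
    - [0,0,0,0,0,0,-1]
    - [0,0,0,0,0,0,-1]
    - [0,0,0,0,0,0,-1]

```text
time_s: 3.03
eef_pos: [646.5, 230.3, 47.1]
ee_rot: [0.003, 0.062, 0.998, 0.0]
force: [-2.3, -0.1, 4.0]
grip_width: -0.002
```

Request:
play_rows:
  plan:
    - [0,0,0,0,0,0,-1]
    - [0,0,0,0,0,0,-1]
    - [0,0,10,0,0,0,-1]
    - [0,0,30,0,0,0,-1]
    - [-5,-5,40,0,0,0,0]

```text
time_s: 3.45
eef_pos: [638.5, 224.8, 120.3]
ee_rot: [-0.003, 0.062, 0.998, -0.001]
force: [-1.4, -1.1, -0.2]
grip_width: 0.124
```

Request:
play_rows:
  plan:
    - [-15,-16,35,0,0,0,0.1]
    - [-15,-18,25,0,0,0,0.1]
    - [-15,-18,0,0,0,0,0.1]
    - [0,0,0,0,0,0,0.1]

```text
time_s: 3.78
eef_pos: [594.2, 171.2, 192.1]
ee_rot: [0.004, 0.062, 0.998, -0.0]
force: [-0.5, -0.0, -0.5]
grip_width: 0.548
```

```bash
python3 - <<'E'
from h import *
c=cap('wrist','w2');s=sense();print(s['eef_pos'],s['ee_rot'],s['grip_width'],s['force'])
from fit import W
u,v=proj(c,[593,172,60])[0].astype(int);print(u,v)
i=c['img'][max(v-70,0):v+70,u-80:u+80];cv2.imwrite('pics/w2c.png',cv2.resize(i,None,fx=4,fy=4,interpolation=cv2.INTER_CUBIC))
E
```

```text
[595.52525125 172.30498578 192.83721295] [5.33944016e-03 6.14501022e-02 9.98095803e-01 3.78944051e-04] 0.5494252568634762 [-0.69475179 -0.5014972   1.25025029]
258 181
```

View pics/w2c.png

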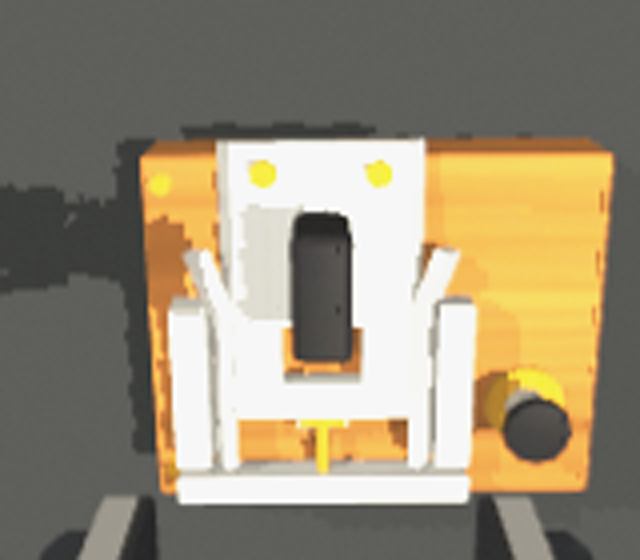

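Request:
play_rows:
  plan:
    - [-1,0,-35,0,0.005,0,0.1]
    - [0,0,-35,0,0,0,0.1]
    - [0,0,-30,0,0,0,0.1]
    - [0,0,-20,0,0,0,0.1]
    - [0,0,-8,0,0,0,0.1]

```text
time_s: 4.25
eef_pos: [598.0, 174.0, 63.9]
ee_rot: [0.009, 0.062, 0.998, 0.001]
force: [0.7, -0.9, -1.1]
grip_width: 0.549
```

```bash
cat > st.py <<'E'
from h import *
s=sense();print(s['time_s'],s['eef_pos'].round(1),s['ee_rot'].round(4),s['force'].round(1),s['wrist_torque'].round(2),round(s['grip_width'],3))
E
python3 st.py
```

```text
4.25 [598.  174.   63.9] [0.0088 0.0615 0.9981 0.0015] [ 0.7 -0.9 -1.1] [ 0.05  0.01 -0.  ] 0.549
```

Request:
play_rows:
  plan:
    - [-2,-1,-8,0.002,0.015,0,0.1]
    - [-2,0,-8,0,0.004,0,0.1]
    - [0,0,0,0,0,0,0.1]

```text
time_s: 4.5
eef_pos: [593.9, 173.8, 45.2]
ee_rot: [-0.003, 0.061, 0.998, 0.002]
force: [0.7, 0.4, 1.1]
grip_width: 0.55
```

```bash
python3 st.py
```

```text
4.5 [593.9 173.8  45.2] [-0.0029  0.0612  0.9981  0.0019] [0.7 0.4 1.1] [ 0.04 -0.04 -0.03] 0.55
```

Now up 2 mm and close.

Request:
play_rows:
  plan:
    - [0,-1,2.5,-0.003,-0.005,0,-1]
    - [0,0,0,0,0,0,-1]
    - [0,0,0,0,0,0,-1]
    - [0,0,0,0,0,0,-1]
    - [0,0,0,0,0,0,-1]
  grip_force: 60

```text
time_s: 4.92
eef_pos: [595.2, 172.9, 50.1]
ee_rot: [0.002, 0.061, 0.998, 0.001]
force: [2.4, -0.4, -5.7]
grip_width: 0.175
```

```bash
python3 st.py
```

```text
4.9167 [595.2 172.9  50.1] [1.800e-03 6.120e-02 9.981e-01 6.000e-04] [ 2.4 -0.4 -5.7] [ 0.13 -0.2  -0.02] 0.175
```

Request:
play_rows:
  plan:
    - [-8,1,-1.5,0,0,0,-1]
    - [-8,1,0,0,0,0,-1]
    - [-10,1.2,0,0,0,0,-1]
    - [-10,1.2,0,0,0,0,-1]

```text
time_s: 5.25
eef_pos: [561.0, 176.9, 49.8]
ee_rot: [0.006, 0.062, 0.998, 0.001]
force: [0.2, 0.3, -1.7]
grip_width: 0.173
```

```bash
python3 st.py
```

```text
5.25 [561.  176.9  49.8] [0.0056 0.0618 0.9981 0.0011] [ 0.2  0.3 -1.7] [-0.02  0.03  0.02] 0.173
```

Request:
play_rows:
  plan:
    - [-12,1.4,0,0,0.008,0,-1]
    - [-12,1.4,0,0,0.004,0,-1]
    - [-10,1.2,0,0,0,0,-1]
    - [0,0,4,0,0,0,-1]
    - [0,0,20,0,0,0,-1]

```text
time_s: 5.67
eef_pos: [520.6, 181.4, 72.8]
ee_rot: [-0.004, 0.061, 0.998, 0.0]
force: [-0.6, 0.1, -1.7]
grip_width: 0.175
```

```bash
python3 st.py
```

```text
5.6667 [520.6 181.4  72.8] [-4.200e-03  6.140e-02  9.981e-01  2.000e-04] [-0.6  0.1 -1.7] [-0.03 -0.04 -0.02] 0.175
```

Request:
play_rows:
  plan:
    - [0,-10,35,0,0,0.015,-1]
    - [5,-25,35,0,0,0.02,-1]
    - [15,-30,30,0,0,0.02,-1]
    - [15,-30,30,0,0,0.02,-1]
    - [15,-30,25,0,0,0.02,-1]

```text
time_s: 6.08
eef_pos: [564.6, 63.7, 229.2]
ee_rot: [-0.006, 0.008, 1.0, -0.0]
force: [2.1, 1.1, -1.3]
grip_width: 0.177
```

Request:
play_rows:
  plan:
    - [15,-30,20,0,0,0.02,-1]
    - [15,-30,10,0,0,0.02,-1]
    - [15,-30,0,0,0,0.02,-1]
    - [15,-30,0,0,0,0.02,-1]
    - [15,-30,0,0,0,0.02,-1]

```text
time_s: 6.5
eef_pos: [643.6, -94.3, 273.6]
ee_rot: [0.003, -0.045, 0.999, -0.002]
force: [0.6, 0.4, -1.4]
grip_width: 0.176
```

Request:
play_rows:
  plan:
    - [10,-20,0,0,0,0.02,-1]
    - [10,-10,0,0,0,0.01,-1]
    - [0,0,0,0,0,0,-1]

```text
time_s: 6.75
eef_pos: [665.4, -133.3, 274.2]
ee_rot: [0.004, -0.058, 0.998, -0.003]
force: [0.2, 0.8, -2.1]
grip_width: 0.177
```

```bash
python3 st.py; python3 - <<'E'
from h import *
c=cap('wrist','w3');s=sense();print(s['eef_pos'],s['ee_rot'])
cv2.imwrite('pics/w3b.png',cv2.resize(c['img'],(800,600),interpolation=cv2.INTER_CUBIC))
E
```

```text
6.75 [ 665.4 -133.3  274.2] [ 0.004  -0.0582  0.9983 -0.0031] [ 0.2  0.8 -2.1] [ 0.03 -0.01  0.03] 0.177
[ 664.8492213  -132.3665864   274.40707899] [ 0.00395558 -0.05823958  0.99829029 -0.00300075]
```

View pics/w3b.png

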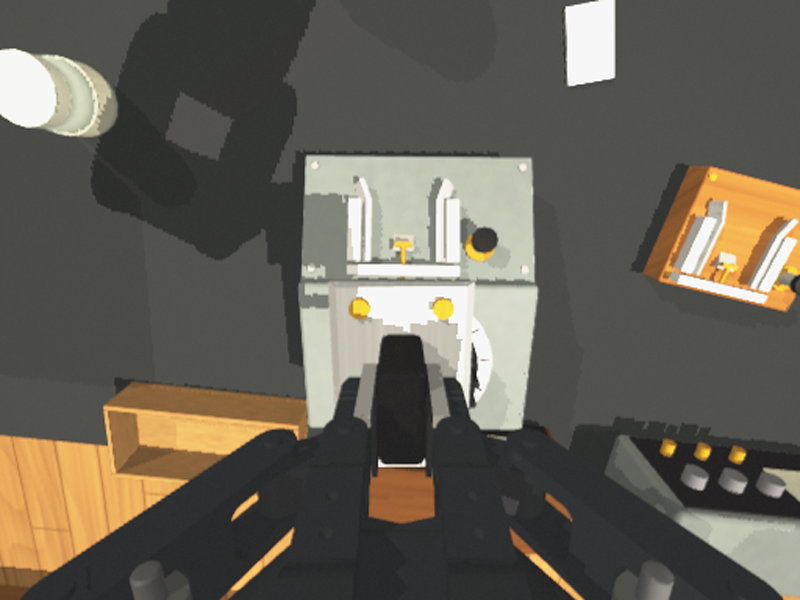

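The wrist view shows the panel clearly: slope corners (305,157) and (531,157), slot centre about x=404, button (484,240). The held board's tail spans x 330–473. I'll zoom in for picks.

```bash
python3 - <<'E'
from h import *
i=cv2.imread('pics/w3.png')[96:216,187:347]
cv2.imwrite('pics/w3c.png',cv2.resize(i,None,fx=5,fy=5,interpolation=cv2.INTER_CUBIC))
E
```

```text
(no output)
```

View pics/w3c.png

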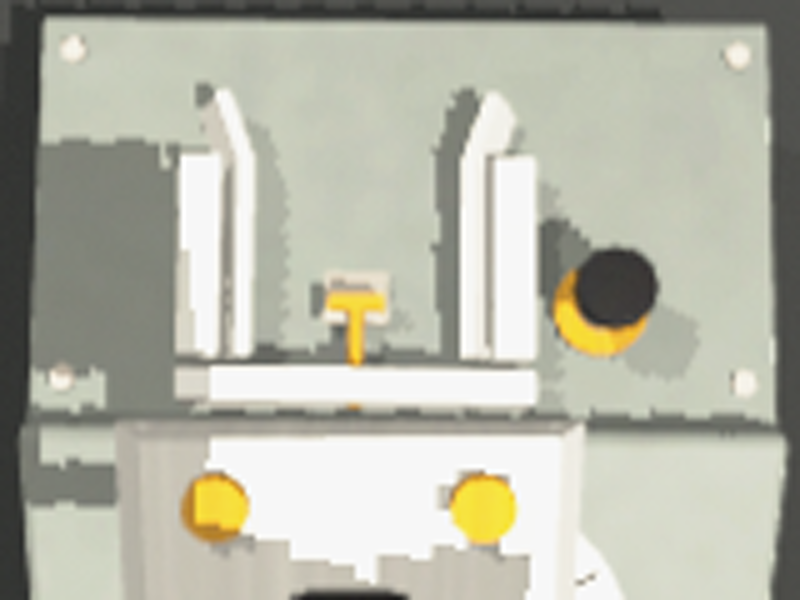

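```bash
cat > fit3.py <<'E'
from fit import *
V=dict(np.load('pics/w3.npz'))
def E(u,v):return (187+(u-2)/5,96+(v-2)/5)
vw=[(V,E(*a),b) for a,b in [((43,17),pan(-30,-83,0)),((765,25),pan(-30,107,0)),((20,425),(68,-83,105)),((787,437),(68,107,105)),
((178,152),pan(12,-44,13.5)),((537,155),pan(12,44,13.5)),((178,356),pan(62,-44,13.5)),((537,358),pan(62,44,13.5)),((617,285),pan(47,62,24))]]
if __name__=='__main__':
    p=fit(vw,[606,-141,.1]);q=fit(vw+va,[606,-141,.1])
    # board in hand: free pose x,y,z,yaw in world, from tail corners
    bd=[((115,427),(-40,-30,0)),((583,425),(-40,30,0)),((133,435),(-40,-25,10)),((570,433),(-40,25,10))]
    f=lambda b:np.concatenate([proj(V,W((b[0],b[1],b[2]),(q[0],q[1],0))+[0,0,q[2]+b[3]])[0]-E(*a) for a,q in bd])
    r=least_squares(f,[665,-133,.11,254],x_scale=[1,1,.01,1]);print('board',r.x.round(3),r.fun.round(1))
E
python3 fit3.py
```

```text
[ 6.07480e+02 -1.40551e+02  1.08000e-01] 6.17
[[-0.6, -0.5], [1.3, -0.6], [-1.7, 0.7], [2.0, 0.1], [0.2, 0.4], [-0.2, 0.5], [-0.9, -0.5], [-0.0, -0.1], [0.4, 0.3]]
[ 6.07234e+02 -1.40709e+02  1.06000e-01] 6.08
[[-0.7, -0.8], [1.2, -0.7], [-1.9, 0.4], [1.8, 0.0], [0.1, 0.1], [-0.3, 0.4], [-1.0, -0.8], [-0.2, -0.3], [0.3, 0.2], [-0.8, -0.1], [-0.6, 0.1], [-1.1, -0.8], [-1.3, -1.3], [-1.3, 0.1], [-0.3, -1.0], [-0.5, 0.6], [0.3, -0.7], [-1.4, -0.0], [0.5, -0.4], [-2.5, 0.7], [-2.7, 0.8]]
board [ 6.69118e+02 -1.33661e+02  1.24000e-01  2.54023e+02] [-0.8 -1.6  1.4 -1.6  1.1  1.5 -1.7  1.5]
```

```bash
cat > go.py <<'E'
import sys
from h import *
from scipy.spatial.transform import Rotation as Ro
P=(607.3,-140.6,.107)
bx,by,bz=map(float,sys.argv[1:4])
Rp=Ro.from_euler('z',P[2])*Ro.from_euler('y',-np.radians(25))
Rt=Rp*Ro.from_matrix([[-1,0,0],[0,1,0],[0,0,-1]])
o=np.array([P[0],P[1],60]);t=o+Rp.apply([bx-4,by,bz+20])
s=sense();q=s['ee_rot'];R=Ro.from_quat([q[1],q[2],q[3],q[0]])
d=(Rt*R.inv()).as_rotvec()
b=Rp.inv().apply(s['eef_pos']-o)-[-4,0,20]
print('t',s['time_s'],'board in panel',b.round(1),'F panel',Rp.inv().apply(s['force']).round(1),'T',s['wrist_torque'].round(2),'grip',round(s['grip_width'],3),'\nmove',(t-s['eef_pos']).round(1),'turn',d.round(4),'xdir',Rp.apply([1,0,0]).round(3),'zdir',Rp.apply([0,0,1]).round(3))
E
python3 go.py -70 0 40
```

```text
t 6.8 board in panel [147.3   2.  149.8] F panel [-0.6 -0.7 -1.7] T [ 0.04  0.01 -0.03] grip 0.176 
move [-149.4  -18.1 -191.3] turn [ 0.0541 -0.4254 -0.008 ] xdir [0.901 0.097 0.423] zdir [-0.42  -0.045  0.906]
```

Request:
play_rows:
  plan:
    - [-37,-4,0,0.013,-0.106,-0.002,-1]
    - [-37,-4,-5,0.013,-0.106,-0.002,-1]
    - [-37,-4,-15,0.013,-0.106,-0.002,-1]
    - [-36,-4,-20,0.013,-0.106,-0.002,-1]
    - [0,-2,-25,0,0,0,-1]

```text
time_s: 7.22
eef_pos: [552.0, -142.7, 216.3]
ee_rot: [0.17, -0.059, 0.984, 0.011]
force: [-0.2, -0.2, -1.2]
grip_width: 0.176
```

```bash
python3 go.py -65 0 25
```

```text
t 7.2167 board in panel [ 20.    3.8 145. ] F panel [-0.7 -0.2 -1. ] T [-0.04  0.28 -0.04] grip 0.176 
move [ -25.7   -6.6 -144.7] turn [ 0.0095 -0.0938 -0.0134] xdir [0.901 0.097 0.423] zdir [-0.42  -0.045  0.906]
```

Request:
play_rows:
  plan:
    - [-13,-2,-15,0.005,-0.05,-0.007,-1]
    - [-12,-2,-30,0.005,-0.044,-0.006,-1]
    - [0,-2,-36,0,0,0,-1]
    - [0,0,-36,0,0,0,-1]
    - [0,0,-10,0,0,0,-1]

```text
time_s: 7.63
eef_pos: [519.3, -143.3, 87.2]
ee_rot: [0.22, -0.052, 0.974, 0.01]
force: [0.4, 2.3, -3.1]
grip_width: 0.175
```

```bash
python3 go.py -60 0 10
```

```text
t 7.6333 board in panel [-64.1   6.7  41.8] F panel [-0.8  2.2 -3.1] T [-0.05  0.39 -0.02] grip 0.175 
move [ 17.7  -4.8 -27.1] turn [0.0028 0.0071 0.0018] xdir [0.901 0.097 0.423] zdir [-0.42  -0.045  0.906]
```

Request:
play_rows:
  plan:
    - [9,-3,-13,0.002,0.005,0.001,-1]
    - [8,-2,-13,0.001,0.002,0.001,-1]
    - [0,0,0,0,0,0,-1]

```text
time_s: 7.88
eef_pos: [534.3, -144.6, 59.0]
ee_rot: [0.215, -0.053, 0.975, 0.014]
force: [-1.4, 0.3, -1.5]
grip_width: 0.179
```

```bash
python3 go.py -56 0 2
```

```text
t 7.8833 board in panel [-62.6   3.8   9.9] F panel [-1.8  0.5 -0.8] T [-0.02  0.33 -0.02] grip 0.179 
move [ 9.6 -2.8 -4.4] turn [-0.0034 -0.0034 -0.0021] xdir [0.901 0.097 0.423] zdir [-0.42  -0.045  0.906]
```

Request:
play_rows:
  plan:
    - [6,-3,-3,-0.003,-0.003,-0.002,-1]
    - [4,-1,-3,0,0,0,-1]
    - [0,0,0,0,0,0,-1]

```text
time_s: 8.13
eef_pos: [545.2, -147.4, 54.9]
ee_rot: [0.217, -0.053, 0.975, 0.011]
force: [-0.0, 0.1, -1.8]
grip_width: 0.183
```

```bash
python3 go.py -50 0 1; python3 - <<'E'
from h import *
a=cap('wrist','w4')['img'];b=cap('scene','s4')['img']
o=np.zeros((600,800,3),np.uint8)
o[:384,:512]=a
x=cv2.resize(b[190:262,170:242],(288,288),interpolation=cv2.INTER_CUBIC);o[:288,512:]=x
y=cv2.resize(a[130:202,156:356],(800,288),interpolation=cv2.INTER_CUBIC);o[312:,:]=y
cv2.imwrite('pics/w4c.png',o)
E
```

```text
t 8.1333 board in panel [-54.8  -0.1   1.8] F panel [-0.8  0.2 -1.7] T [-0.05  0.34  0.03] grip 0.183 
move [4.7 0.6 1.3] turn [ 0.0006  0.0019 -0.0019] xdir [0.901 0.097 0.423] zdir [-0.42  -0.045  0.906]
```

View pics/w4c.png

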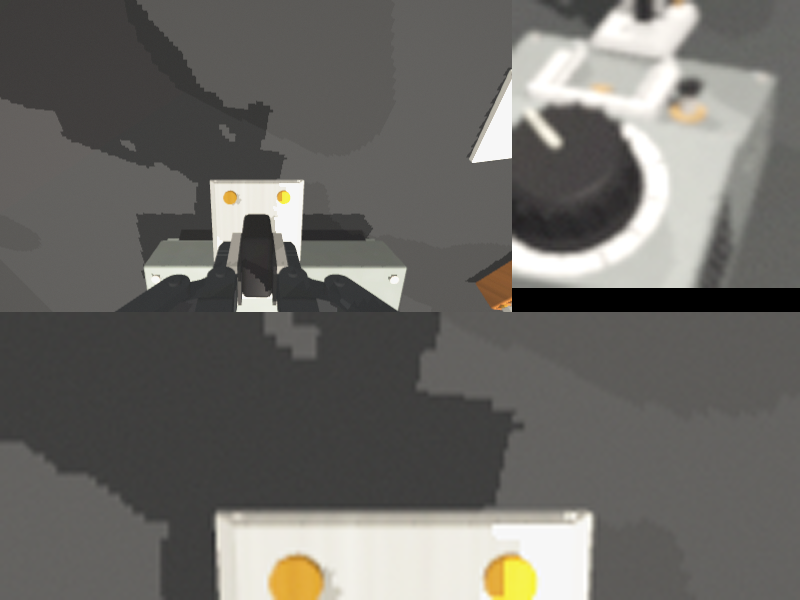

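The wrist view shows the board tail centred at column 257, with the slot centre expected at about 259; the scene inset shows the nose at the mouth. They are aligned to about 1 mm, so I'll slide in.

Request:
play_rows:
  plan:
    - [6,1,1.5,0,0,0,-1]
    - [6,0.6,2.5,0,0,0,-1]
    - [5.5,0.6,2.5,0,0,0,-1]
    - [5.5,0.6,2.5,0,0,0,-1]

```text
time_s: 8.57
eef_pos: [568.9, -144.2, 65.9]
ee_rot: [0.217, -0.053, 0.975, 0.011]
force: [-3.5, 4.1, -4.6]
grip_width: 0.177
```

```bash
python3 go.py -20 0 0.5
```

```text
t 8.5667 board in panel [-28.4   0.6   1.6] F panel [-4.7  4.4 -2.8] T [0.67 1.22 0.42] grip 0.177 
move [8.1 0.3 2.5] turn [ 0.0004  0.0019 -0.0014] xdir [0.901 0.097 0.423] zdir [-0.42  -0.045  0.906]
```

Request:
play_rows:
  plan:
    - [5.5,1.6,2,0,0,0,-1]
    - [5.5,0.8,2.3,0,0,0,-1]
    - [5.5,0.6,2.5,0,0,0,-1]

```text
time_s: 8.82
eef_pos: [586.3, -141.8, 72.2]
ee_rot: [0.216, -0.053, 0.975, 0.011]
force: [0.0, 0.5, -1.9]
grip_width: 0.176
```

```bash
python3 go.py 0 0.5 0.5
```

```text
t 8.8167 board in panel [-9.9  1.  -0. ] F panel [-0.7  0.5 -1.8] T [-0.02  0.31 -0.  ] grip 0.176 
move [8.8 0.4 4.7] turn [ 0.002  -0.0007 -0.0004] xdir [0.901 0.097 0.423] zdir [-0.42  -0.045  0.906]
```

Request:
play_rows:
  plan:
    - [5.5,0.5,2.6,0,0,0,-1]
    - [5.5,0.5,2.6,0,0,0,-1]
    - [5,0.5,2.4,0,0,0,-1]
    - [4,0.4,1.9,0,0,0,-1]
  grip_force: 90

```text
time_s: 9.15
eef_pos: [607.3, -139.3, 82.0]
ee_rot: [0.214, -0.053, 0.975, 0.011]
force: [-9.1, -4.7, -2.4]
grip_width: 0.167
```

```bash
python3 go.py 25 0.7 0
```

```text
t 9.15 board in panel [13.5  1.3 -0.1] F panel [-9.6 -3.7  1.8] T [-0.73  1.73 -0.4 ] grip 0.167 
move [10.4  0.5  5. ] turn [ 0.0013 -0.0048 -0.0021] xdir [0.901 0.097 0.423] zdir [-0.42  -0.045  0.906]
```

Request:
play_rows:
  plan:
    - [5,-0.2,2.4,0,-0.003,0,-1]
    - [4,0,2,0,0,0,-1]
    - [3,0.2,1.4,0,0,0,-1]

```text
time_s: 9.4
eef_pos: [616.9, -138.2, 86.0]
ee_rot: [0.21, -0.054, 0.976, 0.013]
force: [-10.4, -2.0, -0.6]
grip_width: 0.17
```

```bash
python3 go.py 25 0.7 0
```

```text
t 9.4 board in panel [23.9  1.4 -0.6] F panel [-9.8 -0.8  3.9] T [-0.5   1.81 -0.25] grip 0.17 
move [ 0.8 -0.6  1. ] turn [-0.0016 -0.0123 -0.0052] xdir [0.901 0.097 0.423] zdir [-0.42  -0.045  0.906]
```

Request:
play_rows:
  plan:
    - [3,0,1.7,0,-0.008,-0.003,-1]
    - [2.5,0.2,1.2,0,0,0,-1]

```text
time_s: 9.57
eef_pos: [619.1, -137.6, 86.7]
ee_rot: [0.209, -0.054, 0.976, 0.014]
force: [-24.5, -7.5, 3.1]
grip_width: 0.173
```

```bash
python3 go.py 27 0.7 0
```

```text
t 9.5667 board in panel [26.2  1.7 -0.9] F panel [-21.5  -4.8  13.4] T [-1.39  4.25 -0.64] grip 0.173 
move [ 0.4 -1.   1.2] turn [-0.0035 -0.0152 -0.0051] xdir [0.901 0.097 0.423] zdir [-0.42  -0.045  0.906]
```

Request:
play_rows:
  plan:
    - [0,-0.3,1,0,0,0,-1]
    - [-1.5,-0.3,-0.3,0,0,0,-1]
    - [-2,-0.2,-0.8,0,0,0,-1]
    - [0,0,0,0,0,0,-1]

```text
time_s: 9.9
eef_pos: [615.4, -138.3, 85.7]
ee_rot: [0.207, -0.054, 0.977, 0.015]
force: [-4.9, -1.3, -2.8]
grip_width: 0.172
```

```bash
python3 go.py 22 0.7 0
```

```text
t 9.9 board in panel [22.4  1.4 -0.2] F panel [-5.7 -0.7 -0.4] T [-0.31  1.13 -0.14] grip 0.172 
move [-0.3 -0.8  0.1] turn [-0.0043 -0.0183 -0.0048] xdir [0.901 0.097 0.423] zdir [-0.42  -0.045  0.906]
```

Request:
play_rows:
  plan:
    - [-1.5,-0.2,-0.7,0,0,0,-1]
    - [-1.5,-0.2,-0.7,0,0,0,-1]
    - [0,0,0,0,0,0,-1]

```text
time_s: 10.15
eef_pos: [615.2, -138.5, 86.0]
ee_rot: [0.211, -0.054, 0.976, 0.014]
force: [-4.3, -2.6, -3.9]
grip_width: 0.171
```

```bash
python3 go.py 22 0.7 0
```

```text
t 10.15 board in panel [22.3  1.2  0.1] F panel [-5.8 -2.2 -1.6] T [-0.54  1.3  -0.2 ] grip 0.171 
move [-0.2 -0.5 -0.3] turn [-0.0028 -0.0112 -0.0038] xdir [0.901 0.097 0.423] zdir [-0.42  -0.045  0.906]
```

Request:
play_rows:
  plan:
    - [-4,-0.4,-1.9,0,0,0,-1]
    - [0,0,0,0,0,0,-1]

```text
time_s: 10.32
eef_pos: [614.8, -138.9, 86.3]
ee_rot: [0.215, -0.053, 0.975, 0.012]
force: [-4.4, -1.8, -5.9]
grip_width: 0.173
```

```bash
python3 go.py 22 0.7 0
```

```text
t 10.3167 board in panel [22.1  0.9  0.6] F panel [-6.6 -1.3 -3.5] T [-0.31  1.52 -0.09] grip 0.173 
move [ 0.2 -0.2 -0.6] turn [-0.0011 -0.0018 -0.0021] xdir [0.901 0.097 0.423] zdir [-0.42  -0.045  0.906]
```

Request:
play_rows:
  plan:
    - [-5,-0.5,-2.4,0,0,0,-1]

```text
time_s: 10.4
eef_pos: [614.0, -139.3, 86.0]
ee_rot: [0.22, -0.052, 0.974, 0.011]
force: [71.1, 15.2, -27.9]
grip_width: 0.168
```

```bash
python3 go.py 22 0.7 0; python3 - <<'E'
from h import *
b=cap('scene','s5')['img'];a=cap('wrist','w5')['img'];t=cap('top','t5')['img']
o=np.zeros((600,800,3),np.uint8)
o[:300,:400]=cv2.resize(a,(400,300))
o[:300,400:]=cv2.resize(b[190:265,150:250],(400,300),interpolation=cv2.INTER_CUBIC)
o[300:,:400]=cv2.resize(t[115:190,255:355],(400,300),interpolation=cv2.INTER_CUBIC)
cv2.imwrite('pics/c5.png',o)
E
```

```text
t 10.4 board in panel [21.2  0.6  0.7] F panel [ 53.8   7.6 -55.8] T [ 2.03 -7.56  0.87] grip 0.168 
move [ 1.   0.2 -0.3] turn [0.0005 0.0084 0.0004] xdir [0.901 0.097 0.423] zdir [-0.42  -0.045  0.906]
```

View pics/c5.png

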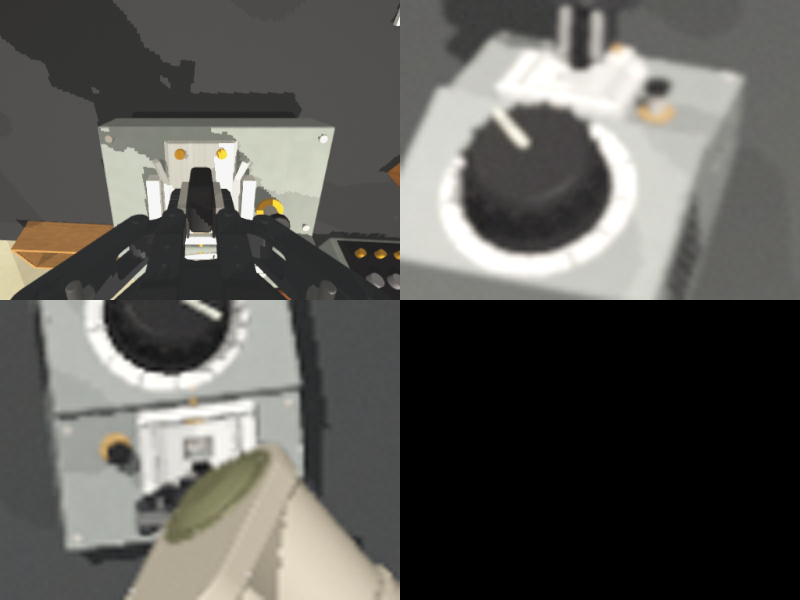

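The board is latched: a 5 mm backward pull moved the tool only 0.9 mm and met about 54 N. The picture shows it fully home between the lips, with the knob mark unchanged. I'll relax and let go.

Request:
play_rows:
  plan:
    - [0.6,0.2,0,0,0.006,0,-1]
    - [0,0,0,0,0,0,-1]

```text
time_s: 10.72
eef_pos: [615.4, -138.5, 86.0]
ee_rot: [0.218, -0.053, 0.975, 0.011]
force: [-5.3, -4.1, -0.1]
grip_width: 0.168
```

```bash
python3 go.py 22 0.7 0
```

```text
t 10.7167 board in panel [22.5  1.2  0. ] F panel [-5.2 -3.5  2.3] T [-0.54  1.11 -0.37] grip 0.168 
move [-0.4 -0.5 -0.2] turn [ 0.0014  0.0029 -0.0014] xdir [0.901 0.097 0.423] zdir [-0.42  -0.045  0.906]
```

Request:
play_rows:
  plan:
    - [0,0,0,0,0,0,-0.2]
    - [0,0,0,0,0,0,-0.2]
    - [0,0,0,0,0,0,-0.2]
    - [-4,-0.5,9,0,0,0,-0.2]
    - [-10,-1,22,0,0,0,-0.2]

```text
time_s: 11.13
eef_pos: [600.3, -139.4, 115.9]
ee_rot: [0.216, -0.053, 0.975, 0.012]
force: [-0.2, 0.7, -0.9]
grip_width: 0.401
```

Request:
play_rows:
  plan:
    - [-17,-2,36,0,0,0,-0.2]
    - [-17,-2,36,0,0,0,-0.2]
    - [-25,0,30,0,0,0,-0.2]
    - [-30,0,20,0,0,0,-0.2]
    - [-30,0,10,0,0,0,-0.2]

```text
time_s: 11.55
eef_pos: [476.8, -143.1, 257.8]
ee_rot: [0.218, -0.054, 0.974, 0.01]
force: [0.1, -0.2, 0.6]
grip_width: 0.399
```

```bash
python3 st.py; python3 - <<'E'
from h import *
b=cap('scene','s6')['img'];a=cap('wrist','w6')['img'];t=cap('top','t6')['img']
o=np.zeros((600,800,3),np.uint8)
o[:300,:400]=cv2.resize(a,(400,300))
o[:300,400:]=cv2.resize(b[190:265,150:250],(400,300),interpolation=cv2.INTER_CUBIC)
o[300:,:400]=cv2.resize(t[90:190,235:368],(400,300),interpolation=cv2.INTER_CUBIC)
o[300:,400:]=cv2.resize(t[90:290,60:327],(400,300))
cv2.imwrite('pics/c6.png',o)
E
```

```text
11.55 [ 476.8 -143.1  257.8] [ 0.2181 -0.0537  0.9744  0.0103] [ 0.1 -0.2  0.6] [-0.05  0.2  -0.03] 0.399
```

View pics/c6.png

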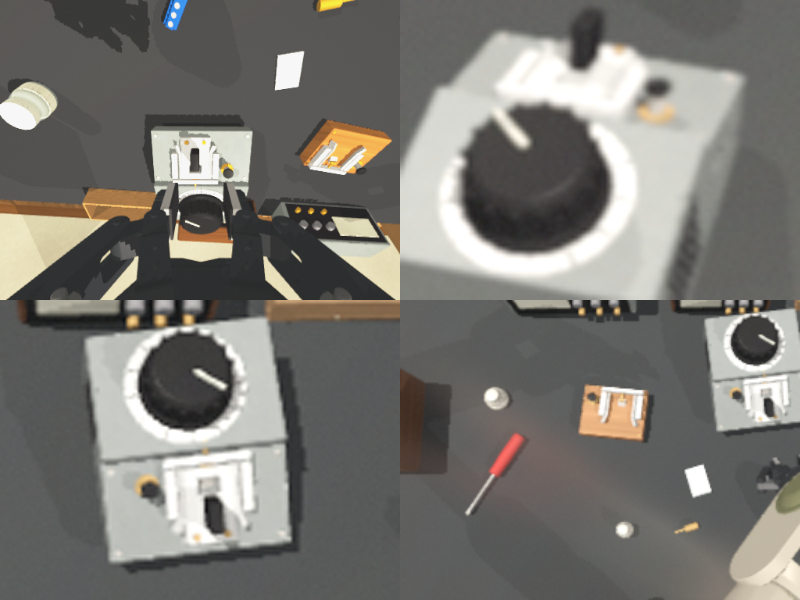

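The board sits home in the panel (top crop at (215,505)) with the tongue in its window, and the cradle is empty. The knob mark and loose items look unchanged. One last check over time, then I'll hand in.

Request:
play_rows:
  plan:
    - [0,0,0,0,0,0,-0.2]
    - [0,0,0,0,0,0,-0.2]
    - [0,0,0,0,0,0,-0.2]
    - [0,0,0,0,0,0,-0.2]
    - [0,0,0,0,0,0,-0.2]

```text
time_s: 12.12
eef_pos: [477.9, -143.0, 255.2]
ee_rot: [0.217, -0.053, 0.975, 0.011]
force: [0.4, 0.2, 0.3]
grip_width: 0.402
```

```bash
python3 - <<'E'
from h import *
t=cap('scene','s7')['img'].astype(int);u=cv2.imread('pics/s6.png').astype(int);v=cv2.imread('pics/s0.png').astype(int)
print('panel diff',np.abs(t-u)[190:265,150:250].max(),'knob vs start',np.abs(t-v)[215:250,165:205].max())
print(ctrl.finish_job())
E
```

```text
panel diff 8 knob vs start 9
the job is handed in; nothing more can be done
None
```

The board is locked in the transformer's dovetail, and the job was handed in at about 12 s of the allowed 51 s. I pressed the cradle button, which ejected the board. I then drew it out by the handle, tilted it 25°, slid it up the panel to the stop and let go.

- **Catch:** The board read x ≈ 22 mm in panel axes after the push, where it should lock. A deliberate backward pull met about 54 N along the slot (a brief 78 N at the wrist, under the 120 N limit), and the board stayed put.
- **After release:** The board stayed home and the force on the tool was back near zero. The panel picture did not change over the last half second before hand-in.
- **Knob and other items:** The knob picture matched the start to within 9 grey levels out of 255. The loose items I could see looked unmoved in the last pictures, but I did not measure them.
- **What disagreed:** The slot's sideways position from the cameras was about 1 mm off what the contact forces showed, and I corrected for it during insertion. Small backward nudges before the firm pull gave no clear reading, and the panel catch joint itself cannot be read directly.

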